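Lever open the drying box

TASK

The heavy steel flap of the watchmaker's drying box is raised with the steel lever that rests in the saddle beside it, but a wooden watch case stands under the lever's long end and blocks it. Push the watch case along the table out from under the lever, keeping it upright and never picking it up, then press the long end of the lever down onto its rubber buffer so that the flap rises, and finish while still holding it down so that I can take the parts out. Use only the outside of your fingers, let the lever stay in its saddle, do not touch the flap itself and leave the other things on the table where they are.

Things in the scene. Friction and masses are not known exactly. Their poses are not given: they have to be found in the camera images.
- station: fixed drying box and lever saddle, one piece. Origin on the table straight below the lever's axle; +x runs level along the lever to its long end, +z up; yaw varies. In this frame (mm): grey box x -195 to -90, y -80 to 80, 65 high; the flap lies on it at z 67 to 79 and overhangs to x -62; aluminium saddle x -20 to 20, y -31 to 31, up to z 80, its V notches open at the top
- buffer_top (a point): centre of the top of the rubber buffer, a fixed post 22 mm across and 38 mm high under the lever, 110 mm from the axle towards the long end; it stops the lever's downward travel
- flap_lip (a point): middle of the top edge of the dark steel flap's free lip (flap 133 x 166 x 12 mm, about 2 kg), on the side towards the lever; the hinge is on the far side of the box. 79 mm above the table when shut, about 113 mm with the lever on its buffer. The flap falls shut as soon as the lever is let go
- lever: loose straight steel bar, 30 mm wide, 12 thick, 0.35 kg, along the station's x. Origin: middle of its 10 mm cross axle, loose in the V notches 70 mm up. Toe: about 80 mm from the axle, under the flap's lip; long end: 205 mm. The frame is level at rest, when the bar slopes up to the long end at 0.24 rad; on the buffer it slopes down by 0.24. The flap's weight keeps it up; pressing the pad takes 3 to 8 N
- lever_pad (a point): middle of the black pressing pad (45 x 30 mm) on top of the lever's long end, 182 mm along the bar from the axle: about 120 mm above the table at rest, about 33 mm when the lever is on its buffer
- watchcase_center (a point): centre of the upright dark wooden watch case, a closed block 60 mm (its x) by 170 mm (its y) by 80 mm tall, 0.3 kg, loose; centre 40 mm above the table. One end of its length is under the lever's long end, the rest sticks out to one side (station -y or +y, it varies). Pushed at its middle away from the saddle (station +x) it slides out past the lever's end
- watchcase: the same watch case; origin under its centre, z up. It is well clear of the lever once its centre is about 65 mm farther along the station's +x than at the start
- jar: bystander: small lidded glass jar, 44 mm across, 55 mm tall; origin under its centre
- loupe: bystander: black eye loupe standing wide end down, 38 mm across, 30 mm tall; origin under its centre
- casering: bystander: steel watch case ring lying flat, 42 mm across, 10 mm high; origin under its centre
- mug: bystander: white mug, 76 mm across and 85 mm tall plus a handle; origin under its centre
- driver: bystander: wooden-handled screwdriver lying on the table, 150 mm long; origin under its middle
- oilcup: bystander: small brass bowl, 40 mm across, 22 mm high; origin under its centre
- tin: bystander: flat aluminium tin, 48 mm across, 30 mm high; origin under its centre
Not all that is in view belongs to the job. Leave any turquoise or yellow look-alike of the watchcase alone.

How it is judged:
On the way, in this order (a step that is already met when the one before it is completed fails the run):
1. the watch case has been pushed aside (distance of watchcase_center from where it was at the start of the episode above 0.012 m and angle between watchcase_center's own z axis and vertical below 0.3 rad and height (world z) of watchcase_center below 0.055 m and height (world z) of flap_lip below 0.092 m), for 0.1 s.
2. the lever, pressed by the robot, has raised the flap (height (world z) of flap_lip above 0.104 m and contact force between lever and flap above 1 N), for 0.3 s.
At the end, for the whole second after the job is handed in: The flap stays up, its lip more than 25 mm above its shut height, carried by the lever, which the robot holds down (more than 1 N); the watch case stands upright (within 0.3 rad) on the table, at rest, touching neither the lever nor the robot (all of step 2 and contact force between any of the arm, the fingers and lever above 1 N and angle between watchcase_center's own z axis and vertical below 0.3 rad and height (world z) of watchcase_center below 0.055 m and contact force between watchcase and lever below 0.5 N and linear speed of watchcase below 0.02 m/s and contact force between each of the arm, the fingers and watchcase below 0.5 N); the arm keeps its last pose, push and grip.
It fails at once if the watch case is lifted or tipped over (height (world z) of watchcase_center above 0.06 m or angle between watchcase_center's own z axis and vertical above 0.5 rad).
It fails at once if the lever leaves its saddle (distance of lever from where it was at the start of the episode above 0.012 m).
It fails at once if the robot touches the flap (contact force between any of the arm, the fingers and flap above 1 N).
It fails at once if another thing on the table is shifted by more than 30 mm (distance of any of jar, loupe, casering, mug, driver, oilcup, tin from where it was at the start of the episode above 0.03 m).
It also fails if it takes over 42 s, if anything falls off the work surface, if the arm or the gripper's body presses on something with over 40 N, if the wrist force passes 120 N, or if a joint passes its speed limit or range.

ROBOT

A 6-joint arm with a two-finger parallel gripper is mounted at the origin on the work surface. World frame = base frame: x ahead of the robot, y to its left, z up, the work surface at z = 0. Lengths are in m, angles in rad, forces in N, time in s.
With the tool pointing down it reaches from about 0.3 to 0.875 m from the base axis. Payload 4.2 kg.
Tool frame: the origin (TCP) lies at the centre of the arm's flange, where the gripper is bolted on; the fingertips stand 173 mm ahead of it and the grasp point (between the pads) lies 155 mm ahead of it (tcp_to_tips is the distance from the TCP to the fingertips, in m); x points along the fingers, y is the direction in which the jaws open and shut, and the axes are right-handed (so a half turn about x gives the same grasp; the last joint's range is limited). The gripper opens to 85 mm and grips with 20 to 120 N. Pads are 22 mm wide; open, the fingers measure 114 mm over their backs; the gripper's body (76 mm by 85 mm) begins 54 mm behind the grasp point. The pads swing forward as they close: fully open they stand 13 mm farther back than shut.
Start: joints at [-1.202, 0.32, 1.565, -0, 1.257, -0.02], TCP at [0.218, -0.532, 0.405] pointing down, gripper open.
Joint ranges: [-3.11, 3.11], [-0.84, 2.01], [0.21, 2.61], [-1.34, 4.49], [0.05, 2.63], [-2.56, 2.56]. Speed limits (rad/s): [2.57, 2.57, 3.14, 3.14, 3.14, 3.14].

INTERFACE

Orientations are given as a rotation vector (axis times angle).
In Python, from workcell import get_state, get_image, camera_model, hand_in, tcp_to_tips gives the robot as it stands.
- The arm moves only by the tool move_arm, never from a script. Its argument "plan" is one flat list of numbers, 7 for each row, row after row: the turn, a rotation vector about the world's x, y, z in units of 10 degrees (1.0 is 10 degrees), then the shift along the world's x, y, z in units of 25 mm (1.0 is 25 mm), then the finger opening in mm, from 0 to 85.4. A call has 1 to 5 rows; each row shifts and turns the commanded pose from where the row before left it; what a row does not reach is not made up. A row lasts 1/8 s, in which the tool goes at most 62.5 mm and 10.7 degrees, less where a joint would pass 70% of its speed; a pose out of reach is approached as far as the arm can. A call is refused whole if a number of a shift passes 1 or a number of a turn 1, either way. A call with a gripper value outside its range is refused whole. The fingers move at their own pace and stop on an object; the grip force is fixed at half the most. Time passes only in rows, so rows that do not move let the fingers close. It gives the time, the measured TCP pose, the force and the opening at its end, in the units of the state.
- get_state(): the state, without advancing time (a new reading comes with each control period).
- get_image(name): name is "scene" or "side" or "wrist"; returns (picture, depth): 420x560x3 uint8, blue, green, red; 420x560 float32, m along the optical axis (not along the pixel's ray), 0 where there is no reading.
- camera_model(name): a dict with "fx", "fy", "cx", "cy" (pixels), "extrinsics" (4x4, takes a point from world to camera coordinates). Camera axes: x right, y up, looking along -z (the intrinsics and any distortion apply to the point x, -y, -z); pixel columns grow to the right and rows downward; lengths in m; the calibration is good to about 2 mm. The wrist camera is an equidistant fisheye: a pixel r from the principal point sees the ray r / f radians off the axis. A picture is of the moment at which its call begins: read the wrist's pose just before it. camera_model takes no time and is no camera call; for the wrist camera it gives the pose at the moment of the call.
- hand_in(): hands the job in, once; it reports no verdict.
The state is a dict: "time_s": time; "q": joint angles; "dq": joint speeds; "effort": joint torques, N m; "ee_pos": TCP position; "tcp_rot": TCP orientation; "contact_force": force on the tool from outside, world axes, zero at the start; "wrist_torque": the same for the moment, N m; "width": opening from 0.0 (shut) to 1.0 (fully open).
Only numpy, scipy, OpenCV 4.12 (cv2) and the standard library are available. Lean on these libraries where they do the work, as an engineer would, in place of code of your own. Each camera call takes 0.05 s, during which the arm holds its last target. There are 200 camera calls.

## Working session

There is one attempt and no reset: what is moved stays moved. The work goes in short steps, Python scripts to look and compute and a tool call to move; the robot and the scene stay as the last step left them, time stands still between calls to the robot, and variables do not carry over. Pictures are saved under pics/ and viewed, about 8 in all and at most 12, crops included, and the job is handed in when it is done.

Besides the shell and the picture viewer there is one more tool, called after "Emit:" as name(argument=value, ...) on one line, values as JSON. move_arm: Moves the arm, as the interface text tells. Its arguments: {"type":"object","properties":{"plan":{"type":"array"}},"required":["plan"]}

```bash
mkdir -p pics; ls; python3 - <<'E'
from workcell import *
import cv2,numpy as np
s=get_state();print(s)
for n in("scene","side"):
    im,d=get_image(n);cv2.imwrite(f"pics/{n}0.png",im);np.savez(f"pics/{n}0.npz",im=im,d=d,**{k:np.array(v) for k,v in camera_model(n).items() if k in("fx","fy","cx","cy","extrinsics")})
    print(camera_model(n))
E
```

```text
pics
{'time_s': 0.0, 'q': array([-1.20200279e+00,  3.20278830e-01,  1.56567739e+00,  3.88089510e-06,
        1.25740153e+00, -2.00081600e-02]), 'dq': array([-0.00025147, -0.00061695, -0.00037187,  0.00018136, -0.0008506 ,
       -0.00094249]), 'effort': array([ 2.12663662e-05, -4.15514123e+01, -2.34156704e+01,  7.20723790e-06,
        8.18522793e-03,  4.88266664e-06]), 'ee_pos': array([ 0.21790525, -0.53192383,  0.40389014]), 'tcp_rot': array([ 2.0086756 ,  0.39732288, -2.00929524]), 'contact_force': array([-0.31902811,  0.00833777, -0.50525232]), 'wrist_torque': array([ 0.02058428, -0.01888385, -0.02674655]), 'width': 0.9992325424060364}
{'fx': 523.3139658288754, 'fy': 523.3139658288754, 'cx': 288.086457739074, 'cy': 205.9270514193536, 'extrinsics': array([[-0.44286328,  0.89648656,  0.01356315,  0.22563785],
       [-0.53740989, -0.27752795,  0.79634719,  0.17412246],
       [ 0.71767871,  0.34538396,  0.60468768, -1.69770746],
       [ 0.        ,  0.        ,  0.        ,  1.        ]])}
{'fx': 384.1819414847305, 'fy': 384.1819414847305, 'cx': 279.4494858022486, 'cy': 210.88002743941777, 'extrinsics': array([[-0.85547403, -0.5173937 ,  0.02163197,  0.40827777],
       [ 0.37003114, -0.58152943,  0.72450016, -0.24397228],
       [-0.36227219,  0.62779557,  0.68893511, -1.06057648],
       [ 0.        ,  0.        ,  0.        ,  1.        ]])}
```

View pics/scene0.png

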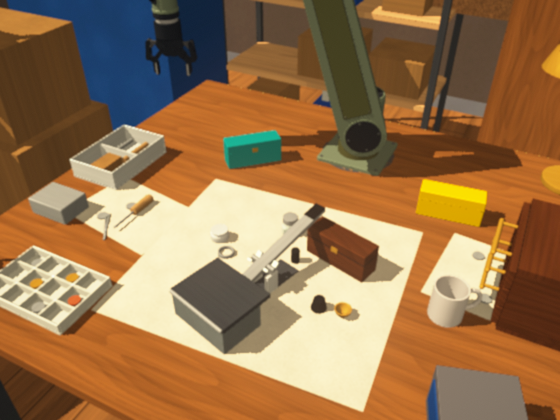

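View pics/side0.png

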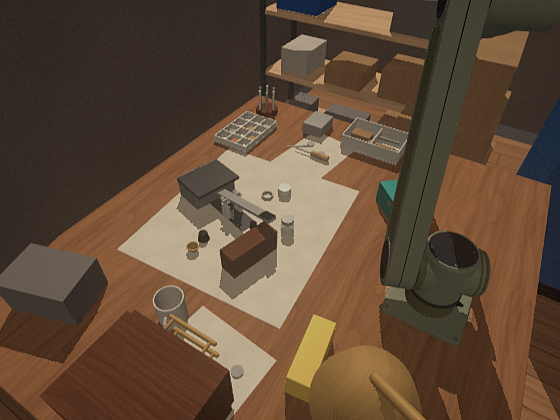

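The scene picture shows the box and flap (218,295), the saddle (265,268) and the pad (317,212). The dark brown case is at (342,248), the jar at (290,219), the tin at (219,234), the ring at (227,252), the loupe at (319,304) and the oilcup at (343,311). Three things could be the case: brown (342,248), turquoise (252,149) and yellow (451,202). Brown fits, because it is wooden and stands under the lever.

```bash
cat > h.py <<'E'
import numpy as np,cv2
def cloud(n,f=None):
    z=np.load(f or f"pics/{n}0.npz");d=z['d'];v,u=np.mgrid[:420,:560]
    P=np.stack([(u-z['cx'])/z['fx']*d,-(v-z['cy'])/z['fy']*d,-d],-1)
    E=z['extrinsics'];W=(P-E[:3,3])@E[:3,:3];W[d==0]=np.nan
    return z['im'],W
E
python3 - <<'E'
from h import *
from workcell import *
for n,pts in(("scene",dict(pad=(317,212),jar=(290,217),tin=(219,232),ring=(227,252),loupe=(319,302),oil=(343,309),case=(350,238),flap=(220,290),table=(300,350))),("side",dict(pad=(266,216),jar=(288,221),tin=(285,190),case=(248,242),flap=(208,180),loupe=(203,234),oil=(193,245)))):
    im,W=cloud(n)
    for k,(u,v) in pts.items(): print(n,k,W[v,u].round(3))
    hsv=cv2.cvtColor(im,cv2.COLOR_BGR2HSV)
    z=W[...,2];x=W[...,0];y=W[...,1]
    roi=(abs(z-.08)<.008)&(x>.2)&(x<.9)&(abs(y)<.4)
    nl,lab,st,ce=cv2.connectedComponentsWithStats(roi.astype(np.uint8))
    for i in range(1,nl):
        if st[i,4]>150:
            p=W[lab==i][:,:2].astype(np.float32);r=cv2.minAreaRect(p);print(n,i,st[i,4],ce[i].round(),r,np.median(W[lab==i][:,2]).round(4),"bx",cv2.boxPoints(r).round(3).tolist())
im,W=cloud("scene");cv2.imwrite("pics/crop.png",cv2.resize(im[180:340,160:400],None,fx=3.3,fy=3.3,interpolation=2))
E
```

```text
scene pad [0.493 0.067 0.119]
scene jar [ 0.471 -0.015  0.059]
scene tin [ 0.579 -0.16   0.034]
scene ring [ 0.606 -0.122  0.003]
scene loupe [0.679 0.158 0.032]
scene oil [0.655 0.206 0.011]
scene case [0.503 0.158 0.081]
scene flap [ 0.783 -0.025  0.08 ]
scene table [0.792 0.167 0.004]
scene 1 369 [240. 141.] ((0.22217385470867157, -0.2982836067676544), (0.06805956363677979, 0.10819369554519653), 43.02164840698242) 0.0805 bx [[0.1599999964237213, -0.28200000524520874], [0.23399999737739563, -0.3610000014305115], [0.2840000092983246, -0.3149999976158142], [0.20999999344348907, -0.23600000143051147]]
scene 3 463 [447. 194.] ((0.2172933667898178, 0.32569020986557007), (0.03386930003762245, 0.14741955697536469), 0.6265289783477783) 0.081 bx [[0.20000000298023224, 0.39899998903274536], [0.20100000500679016, 0.25200000405311584], [0.23499999940395355, 0.25200000405311584], [0.2329999953508377, 0.4000000059604645]]
scene 4 1341 [344. 238.] ((0.5031689405441284, 0.1401505321264267), (0.17104129493236542, 0.06660931557416916), 74.71359252929688) 0.0813 bx [[0.4480000138282776, 0.06599999964
[... 2162 characters left out ...]
349792, 0.03500000014901161], [0.5839999914169312, 0.06300000101327896]]
side 4 981 [248. 241.] ((0.499229371547699, 0.1366136223077774), (0.17031928896903992, 0.06238193064928055), 74.89366149902344) 0.0789 bx [[0.44699999690055847, 0.06300000101327896], [0.5070000290870667, 0.04600000008940697], [0.5519999861717224, 0.210999995470047], [0.4909999966621399, 0.22699999809265137]]
side 6 589 [307. 339.] ((0.21509383618831635, 0.32344090938568115), (0.02970835566520691, 0.1521371752023697), 0.13541243970394135) 0.0791 bx [[0.20000000298023224, 0.39899998903274536], [0.20000000298023224, 0.24699999392032623], [0.23000000417232513, 0.24699999392032623], [0.23000000417232513, 0.4000000059604645]]
```

View pics/crop.png

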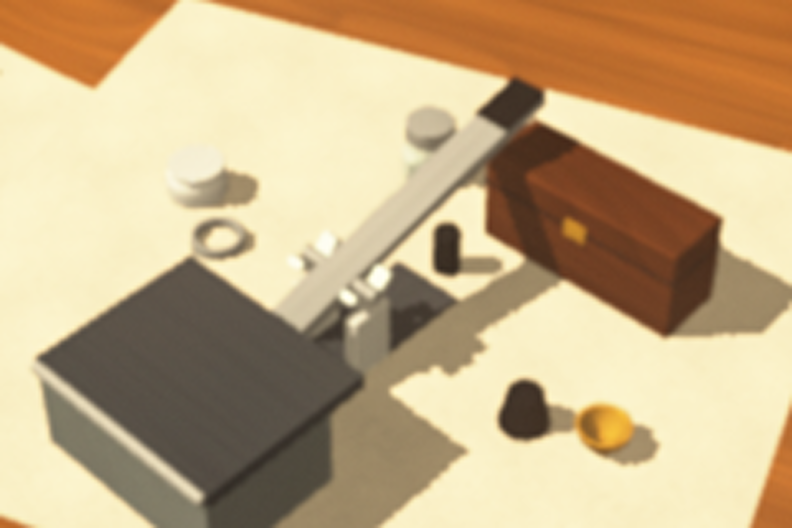

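The crop confirms it: the brown case with the brass clasp stands under the lever's long end and sticks out to station −y. The black post at crop (447,248) is the buffer. Next I'll fix the station frame and work out the moves.

```bash
cat >> h.py <<'E'
from scipy.spatial.transform import Rotation as R
yaw=np.radians(164.3);AX=np.array([.785,-.027])+.1285*np.array([np.cos(yaw),np.sin(yaw)])
S=np.array([[np.cos(yaw),-np.sin(yaw)],[np.sin(yaw),np.cos(yaw)]])
st2w=lambda x,y:AX+S@[x,y]
w2st=lambda p:S.T@(np.asarray(p)[:2]-AX)
def rep():
    from workcell import get_state
    s=get_state();r=R.from_rotvec(s['tcp_rot']).as_matrix();tip=s['ee_pos']+r[:,0]*.173
    print(s['time_s'],'tcp',s['ee_pos'].round(4),'tip',tip.round(4),'st',w2st(tip).round(4),'x',r[:,0].round(3),'y',r[:,1].round(3),'F',s['contact_force'].round(1),'w',s['width'].round(2),'q',s['q'].round(2));return s,r,tip
E
python3 - <<'E'
from h import *
print(AX,'pad',st2w(.177,0),'bufferdir',w2st([.5,.138]))
for n in("scene","side"):
    im,W=cloud(n);g=im.max(-1);X=(W[...,:2]-AX)@S
    m=(W[...,2]>.105)&(W[...,2]<.13)&(X[...,0]>.12)&(X[...,0]<.25)&(abs(X[...,1])<.05)
    for k,mm in(('dark',m&(g<70)),('bar',m&(g>=70))): 
        print(n,k,mm.sum(),X[mm].mean(0),X[mm].min(0),X[mm].max(0),W[mm][:,2].mean())
rep()
print('target tip',st2w(.12,-.082), 'turn z deg mod180', )
s,r,t=rep();a=np.degrees(np.arctan2(r[1,1],r[0,1]));print(a,(164.3+90-a+90)%180-90)
E
```

```text
[0.66129411 0.00777216] pad [0.49089767 0.05566844] bufferdir [ 0.19051622 -0.08172301]
scene dark 119 [ 0.17678317 -0.00608775] [ 0.15864414 -0.01943   ] [0.19525182 0.0062365 ] 0.11997140603276478
scene bar 261 [ 0.1552145  -0.00674599] [ 0.12025869 -0.02306829] [0.20176226 0.01344936] 0.11314968607863206
side dark 80 [ 0.18123501 -0.00306162] [ 0.15894102 -0.01726142] [0.20007175 0.01140562] 0.1181989969851869
side bar 120 [ 0.16597878 -0.0030415 ] [ 0.12139957 -0.01719773] [0.2036883  0.01402244] 0.11201200581647001Traceback (most recent call last):
  File "<stdin>", line 8, in <module>
  File "h.py", line 15, in rep
    print(s['time_s'],'tcp',s['ee_pos'].round(4),'tip',tip.round(4),'st',w2st(tip).round(4),'x',r[:,0].round(3),'y',r[:,1].round(3),'F',s['contact_force'].round(1),'w',s['width'].round(2),'q',s['q'].round(2));return s,r,tip
                                                                                                                                                                        ^^^^^^^^^^^^^^^^
AttributeError: 'float' object has no attribute 'round'
```

```bash
sed -i "s/s\['width'\].round(2)/round(s['width'],2)/" h.py; python3 - <<'E'
from h import *
s,r,t=rep();a=np.degrees(np.arctan2(r[1,1],r[0,1]));print(a,(163.8+90-a+90)%180-90)
for x in(.125,.16,.24):print(x,st2w(x,-.084))
g=st2w(.12,-.084);print('units',(g-t[:2])/.025)
E
```

```text
0.1 tcp [ 0.2179 -0.5319  0.404 ] tip [ 0.2178 -0.5317  0.231 ] st [0.281  0.6393] x [-0.001  0.001 -1.   ] y [ 0.379 -0.925 -0.002] F [-0.1 -0.6 -0.4] w 1.0 q [-1.2   0.32  1.57 -0.    1.26 -0.02]
-67.72298706649764 -38.47701293350235
0.125 [0.56368808 0.12246332]
0.16 [0.52999387 0.13193434]
0.24 [0.45297853 0.15358237]
units [14.02729053 26.11203408]
```

Emit:
move_arm(plan=[0,0,0.943,0.52,0.967,0,40,0,0,0.943,0.52,0.967,0,40,0,0,0.943,0.52,0.967,0,40,0,0,0.943,0.52,0.967,0,40,0,0,0.943,0.52,0.967,0,40])

```text
time_s: 0.72
ee_pos: [0.2832, -0.4103, 0.4043]
tcp_rot: [1.465, 1.021, -1.465]
contact_force: [0.8, -0.6, 0.7]
width: 0.469
```

Emit:
move_arm(plan=[0,0,0.943,0.52,0.967,0,40,0,0,0.943,0.52,0.967,0,40,0,0,0.943,0.52,0.967,0,40,0,0,0.943,0.52,0.967,0,40,0,0,0.943,0.52,0.967,0,40])

```text
time_s: 1.35
ee_pos: [0.3482, -0.2894, 0.4044]
tcp_rot: [0.857, 1.396, -0.857]
contact_force: [-0.0, -1.5, 0.3]
width: 0.468
```

Emit:
move_arm(plan=[0,0,0.943,0.52,0.967,0,40,0,0,0.943,0.52,0.967,0,40,0,0,0.943,0.52,0.967,0,40,0,0,0.943,0.52,0.967,0,40,0,0,0.943,0.52,0.967,0,40])

```text
time_s: 1.98
ee_pos: [0.4132, -0.1686, 0.4044]
tcp_rot: [0.219, 1.56, -0.219]
contact_force: [-0.4, -0.4, 0.1]
width: 0.47
```

Emit:
move_arm(plan=[0,0,0,0.52,0.967,0,40,0,0,0,0.52,0.967,0,40,0,0,0,0.52,0.967,0,40,0,0,0,0.52,0.967,0,40,0,0,0,0.52,0.967,0,40])

```text
time_s: 2.6
ee_pos: [0.4782, -0.0477, 0.4044]
tcp_rot: [0.223, 1.56, -0.223]
contact_force: [-0.4, 0.0, 0.2]
width: 0.464
```

Emit:
move_arm(plan=[0,0,0,0.52,0.967,0,40,0,0,0,0.52,0.967,0,40,0,0,0,0.52,0.967,0,40,0,0,0,0.52,0.967,0,40,0,0,0,0.52,0.967,0,40])

```text
time_s: 3.22
ee_pos: [0.5432, 0.0731, 0.4043]
tcp_rot: [0.223, 1.56, -0.223]
contact_force: [0.2, 0.8, 0.2]
width: 0.469
```

Emit:
move_arm(plan=[0,0,0,0.52,0.967,0,40,0,0,0,0.52,0.967,0,40,0,0,0,0,0,0,40])

```text
time_s: 3.6
ee_pos: [0.5694, 0.1219, 0.4039]
tcp_rot: [0.221, 1.561, -0.221]
contact_force: [-1.2, -0.6, -0.8]
width: 0.468
```

```bash
python3 - <<'E'
from h import *
from workcell import *
s,r,t=rep();a=np.degrees(np.arctan2(r[1,1],r[0,1]));print(a)
print((st2w(.12,-.084)-t[:2])/.025)
im,d=get_image("wrist");cv2.imwrite("pics/w1.png",im)
E
```

```text
3.6 tcp [0.5694 0.1219 0.4039] tip [0.5692 0.1219 0.2309] st [ 0.1195 -0.0849] x [-0.001  0.    -1.   ] y [ 0.278  0.961 -0.   ] F [-1.2 -0.6 -0.8] w 0.47 q [ 0.19  0.33  1.55  0.    1.26 -1.1 ]
73.84322339623144
[-0.0295834  -0.03053458]
```

View pics/w1.png

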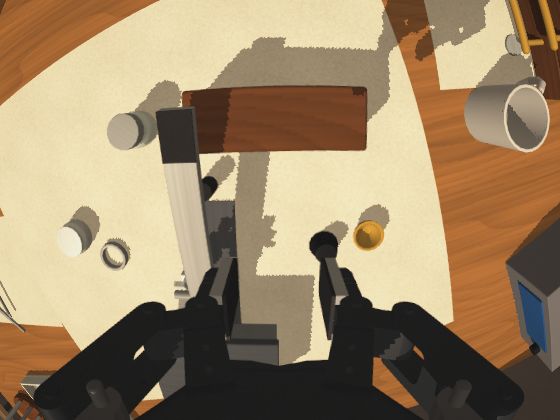

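The wrist view shows the fingers between the case (brown, 275,118) and the saddle. The lever is to the left (180,180), and the loupe (323,243) and oilcup (368,235) are clear. I'll shift 7 mm away from the lever and descend.

Emit:
move_arm(plan=[0,0,0,0.05,0.24,-1,40,0,0,0,0,0,-1,40,0,0,0,0,0,-1,40,0,0,0,0,0,-1,40,0,0,0,0,0,-1,40])

```text
time_s: 4.28
ee_pos: [0.5696, 0.1256, 0.279]
tcp_rot: [0.223, 1.56, -0.224]
contact_force: [0.6, 0.0, -0.2]
width: 0.471
```

Emit:
move_arm(plan=[0,0,0,0,0,-1,40,0,0,0,0,0,-1,40,0,0,0,0,0,-1,40,0,0,0,0,0,0,40])

```text
time_s: 4.78
ee_pos: [0.5691, 0.1256, 0.2031]
tcp_rot: [0.222, 1.564, -0.225]
contact_force: [0.3, 0.8, 0.5]
width: 0.471
```

```bash
python3 - <<'E'
from h import *
from workcell import *
s,r,t=rep()
im,d=get_image("side");cv2.imwrite("pics/s2.png",cv2.resize(im[140:300,140:380],None,fx=3.3,fy=3.3))
E
```

```text
4.775 tcp [0.5691 0.1256 0.2031] tip [0.5682 0.1254 0.0301] st [ 0.1214 -0.088 ] x [-0.005 -0.001 -1.   ] y [ 0.281  0.96  -0.003] F [0.3 0.8 0.5] w 0.47 q [ 0.2   0.53  1.8  -0.    0.82 -1.09]
```

View pics/s2.png

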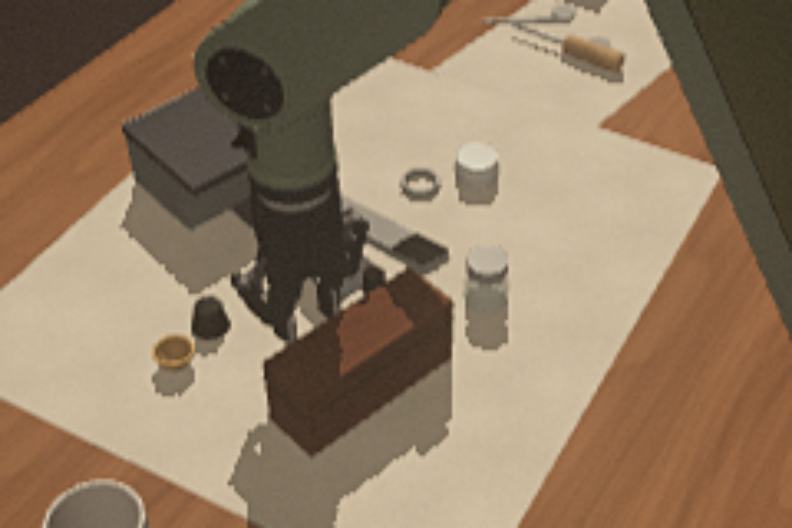

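Emit:
move_arm(plan=[0,0,0,-0.346,0.1,0,40,0,0,0,-0.346,0.1,0,40,0,0,0,-0.346,0.1,0,40,0,0,0,-0.346,0.1,0,40,0,0,0,-0.346,0.1,0,40])

```text
time_s: 5.45
ee_pos: [0.5269, 0.1394, 0.2053]
tcp_rot: [0.223, 1.557, -0.222]
contact_force: [2.4, -0.1, 2.7]
width: 0.471
```

Emit:
move_arm(plan=[0,0,0,-0.346,0.1,0,40,0,0,0,-0.346,0.1,0,40,0,0,0,-0.346,0.1,0,40])

```text
time_s: 5.82
ee_pos: [0.5006, 0.1468, 0.2048]
tcp_rot: [0.223, 1.559, -0.223]
contact_force: [2.7, -0.5, 2.3]
width: 0.463
```

```bash
cat >>h.py <<'E'
def case(n="side"):
    from workcell import get_image,camera_model
    im,d=get_image(n);c=camera_model(n);np.savez("pics/t.npz",im=im,d=d,**{k:np.array(c[k]) for k in("fx","fy","cx","cy","extrinsics")})
    _,W=cloud(n,"pics/t.npz");X=(W[...,:2]-AX)@S
    m=(abs(W[...,2]-.079)<.006)&(X[...,0]>.1)&(X[...,0]<.4)&(abs(X[...,1]+.09)<.12)
    nl,lab,st,ce=cv2.connectedComponentsWithStats(m.astype(np.uint8));i=1+st[1:,4].argmax()
    print(n,'case st',cv2.minAreaRect(X[lab==i].astype(np.float32)),st[i,4]);return im,W,X
E
python3 - <<'E'
from h import *
rep();case();case("scene")
E
```

```text
5.825 tcp [0.5006 0.1468 0.2048] tip [0.5007 0.1469 0.0318] st [ 0.1923 -0.0904] x [ 0.  0. -1.] y [0.28 0.96 0.  ] F [ 2.7 -0.5  2.3] w 0.46 q [ 0.26  0.45  1.95  0.    0.74 -1.02]
side case st ((0.22459137439727783, -0.08072920143604279), (0.17155368626117706, 0.08681578934192657), 89.33973693847656) 1123
scene case st ((0.2354307472705841, -0.15352950990200043), (0.07349888980388641, 0.04374412074685097), 14.094429016113281) 266
```

Emit:
move_arm(plan=[0,0,0,-0.346,0.1,0,40,0,0,0,-0.346,0.1,0,40,0,0,0,-0.346,0.1,0,40,0,0,0,-0.346,0.1,0,40,0,0,0,-0.3,0.085,0,40])

```text
time_s: 6.55
ee_pos: [0.4581, 0.1589, 0.2046]
tcp_rot: [0.223, 1.56, -0.223]
contact_force: [1.1, -1.4, 0.2]
width: 0.47
```

Emit:
move_arm(plan=[0,0,0,0.5,-0.145,0,40,0,0,0,0.5,-0.145,0,40,0,0,0,0.2,0,1,40,0,0,0,0,0,1,20,0,0,0,0,0,1,0])

```text
time_s: 7.18
ee_pos: [0.49, 0.1511, 0.2804]
tcp_rot: [0.224, 1.559, -0.224]
contact_force: [0.5, 0.2, -0.3]
width: 0.053
```

Emit:
move_arm(plan=[0,0,0,0,0,1,0,0,0,0,0,0,1,0,0,0,0,0,0,0.5,0,0,0,0,0,0,0,0])

```text
time_s: 7.68
ee_pos: [0.4895, 0.1513, 0.3427]
tcp_rot: [0.224, 1.558, -0.223]
contact_force: [0.1, -0.8, 0.8]
width: 0.001
```

```bash
python3 - <<'E'
from h import *
s,r,t=rep();im,W,X=case();case("scene")
print('to pad units',(st2w(.178,-.0045)-t[:2])/.025)
cv2.imwrite("pics/s3.png",cv2.resize(im[140:300,140:380],None,fx=3.3,fy=3.3))
E
```

```text
7.675 tcp [0.4895 0.1513 0.3427] tip [0.4897 0.1514 0.1697] st [ 0.204  -0.0919] x [ 0.001  0.001 -1.   ] y [0.281 0.96  0.001] F [ 0.1 -0.8  0.8] w 0.0 q [ 0.28  0.27  1.8   0.    1.07 -1.01]
side case st ((0.2777867317199707, -0.08122112601995468), (0.17146466672420502, 0.061548829078674316), 89.17516326904297) 1088
scene case st ((0.27410346269607544, -0.08457677066326141), (0.17330724000930786, 0.065591000020504), 89.51091003417969) 1155
to pad units [ 0.05738029 -3.64619637]
```

View pics/s3.png

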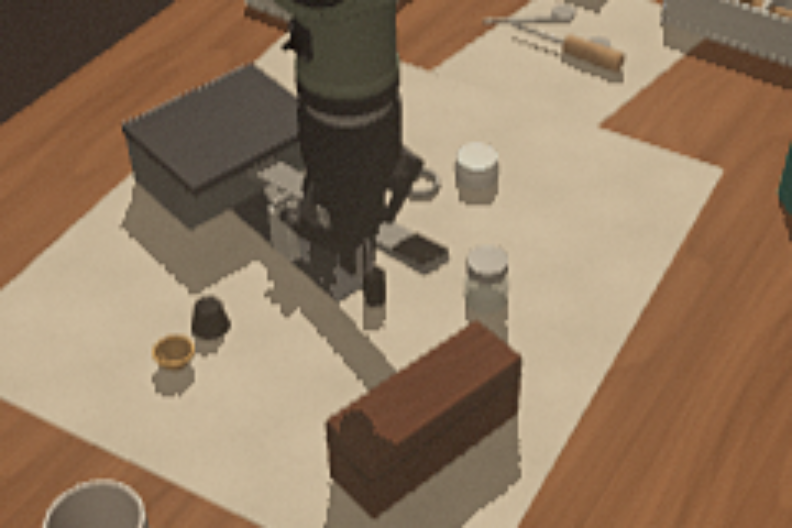

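The case is upright, square to the station and 86 mm along (side crop, top centre about 425,385), with the lever free. Next I'll move over the pad.

Emit:
move_arm(plan=[0,0,0,0.06,-0.9,0,0,0,0,0,0,-0.9,0,0,0,0,0,0,-0.9,0,0,0,0,0,0,-0.94,0,0,0,0,0,0,0,-0.6,0])

```text
time_s: 8.4
ee_pos: [0.4906, 0.0596, 0.3266]
tcp_rot: [0.225, 1.559, -0.225]
contact_force: [0.7, 0.5, 0.2]
width: -0.001
```

Emit:
move_arm(plan=[0,0,0,0,0,-0.6,0,0,0,0,0,0,-0.2,0,0,0,0,0,0,0,0])

```text
time_s: 8.78
ee_pos: [0.4903, 0.0611, 0.3065]
tcp_rot: [0.222, 1.561, -0.222]
contact_force: [-0.5, 0.1, -0.2]
width: 0.001
```

```bash
python3 - <<'E'
from h import *
s,r,t=rep();im,W,X=case()
from workcell import *
w,_=get_image("wrist");
cv2.imwrite("pics/s4.png",np.hstack([cv2.resize(im[160:270,180:310],None,fx=3.05,fy=3.05),cv2.resize(w[120:420,100:480],(400,335))]))
E
```

```text
8.775 tcp [0.4903 0.0611 0.3065] tip [0.4901 0.0611 0.1335] st [ 0.1793 -0.005 ] x [-0.002  0.    -1.   ] y [ 0.279  0.96  -0.   ] F [-0.5  0.1 -0.2] w 0.0 q [ 0.1   0.28  1.89  0.    0.97 -1.19]
side case st ((0.27744248509407043, -0.08149929344654083), (0.17240189015865326, 0.061900485306978226), 89.4892349243164) 1092Traceback (most recent call last):
  File "<stdin>", line 5, in <module>
    return _nx.concatenate(arrs, 1, dtype=dtype, casting=casting)
           ~~~~~~~~~~~~~~~^^^^^^^^^^^^^^^^^^^^^^^^^^^^^^^^^^^^^^^
ValueError: all the input array dimensions except for the concatenation axis must match exactly, but along dimension 0, the array at index 0 has size 336 and the array at index 1 has size 335
```

```bash
python3 - <<'E'
from h import *
from workcell import *
w,_=get_image("wrist");im,_=get_image("side")
cv2.imwrite("pics/s4.png",np.hstack([cv2.resize(im[160:270,180:310],(396,336)),cv2.resize(w[120:420,100:480],(400,336))]))
E
```

```text
(no output)
```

View pics/s4.png

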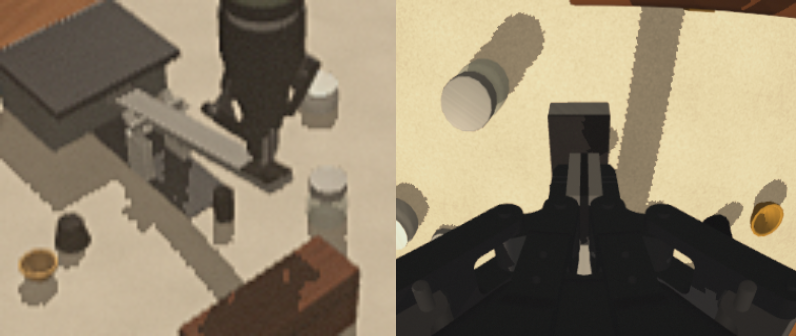

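The fingers are centred over the black pad (wrist half: pad 579,140, fingers 584,170), and the case and jar are clear. Now I'll press.

Emit:
move_arm(plan=[0,0,0,0,0,-0.4,0,0,0,0,0,0,-0.4,0,0,0,0,0,0,-0.4,0,0,0,0,0,0,-0.4,0,0,0,0,0,0,-0.4,0])

```text
time_s: 9.6
ee_pos: [0.4896, 0.0606, 0.2565]
tcp_rot: [0.223, 1.562, -0.223]
contact_force: [-3.5, 2.1, 6.4]
width: -0.003
```

Emit:
move_arm(plan=[0,0,0,0,0,-0.4,0,0,0,0,0,0,-0.4,0,0,0,0,0,0,-0.4,0,0,0,0,0,0,-0.4,0,0,0,0,0,0,-0.2,0])

```text
time_s: 10.22
ee_pos: [0.4911, 0.0604, 0.2123]
tcp_rot: [0.223, 1.557, -0.222]
contact_force: [-1.9, -2.3, 22.7]
width: 0.001
```

```bash
python3 - <<'E'
from h import *
s,r,t=rep();im,W,X=case()
m=(abs(X[...,1])<.075)&(X[...,0]<-.055)&(X[...,0]>-.075)&(W[...,2]>.05)
print('lip z',np.nanpercentile(W[m][:,2],[50,90]))
cv2.imwrite("pics/s5.png",cv2.resize(im[140:300,140:380],None,fx=3.3,fy=3.3))
E
```

```text
10.225 tcp [0.4911 0.0604 0.2123] tip [0.4916 0.0604 0.0393] st [ 0.1776 -0.0047] x [ 0.002 -0.    -1.   ] y [0.28  0.96  0.001] F [-1.9 -2.3 22.7] w 0.0 q [ 0.1   0.41  2.   -0.    0.73 -1.19]
side case st ((0.2769969701766968, -0.08123716711997986), (0.17136238515377045, 0.06279176473617554), 89.402587890625) 1088
lip z [0.10694704 0.11214105]
```

View pics/s5.png

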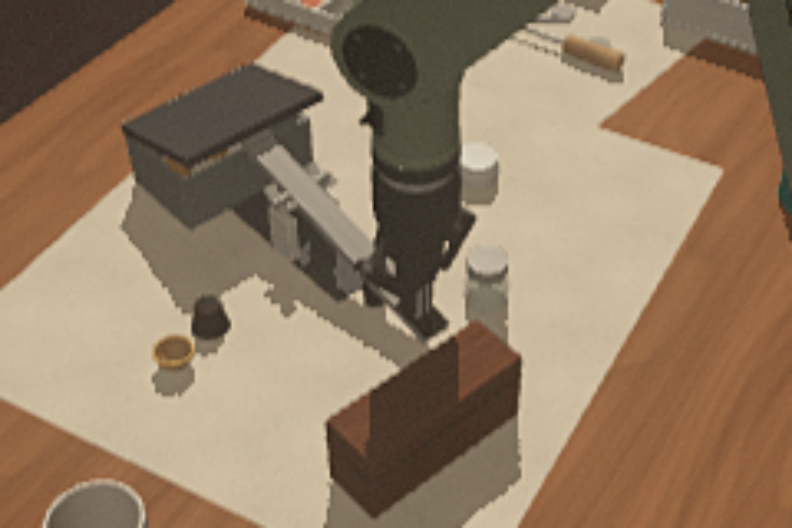

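Emit:
move_arm(plan=[0,0,0,0,0,0,0,0,0,0,0,0,0,0,0,0,0,0,0,0,0,0,0,0,0,0,0,0,0,0,0,0,0,0,0])

```text
time_s: 10.9
ee_pos: [0.491, 0.0604, 0.2128]
tcp_rot: [0.223, 1.557, -0.223]
contact_force: [0.3, -0.2, 7.6]
width: 0.001
```

```bash
python3 - <<'E'
from h import *
from workcell import *
s,r,t=rep();im,W,X=case()
m=(abs(X[...,1])<.075)&(X[...,0]<-.055)&(X[...,0]>-.075)&(W[...,2]>.05)
z=np.nanpercentile(W[m][:,2],90);print('lip z',z)
if z>.107 and 5<s['contact_force'][2]<35: print(hand_in())
E
```

```text
10.9 tcp [0.491  0.0604 0.2128] tip [0.4915 0.0604 0.0398] st [ 0.1777 -0.0047] x [ 0.003 -0.    -1.   ] y [0.28  0.96  0.001] F [ 0.3 -0.2  7.6] w 0.0 q [ 0.1   0.41  2.   -0.    0.73 -1.19]
side case st ((0.27733901143074036, -0.08117638528347015), (0.17140017449855804, 0.061339959502220154), 89.58427429199219) 1090
lip z 0.11147659668302004
the job is handed in; nothing more can be done
None
```

The flap is up and the arm is holding the lever down. I handed the job in at about 11 s of the 42 s allowed, and no verdict was reported.

- **Watch case:** I pushed it about 86 mm along the station's +x with the outside of the lowered fingers. It stayed upright and square, and the camera shows it clear of the lever and the hand.
- **Lever:** I pressed the pad down with the closed fingertips and left them there. The last reading was 7.6 N steady, after a 22.7 N peak during the press.
- **Flap:** its lip measured about 111 mm above the table, against 79 mm shut and about 113 mm expected on the buffer.
- **Not fully matching:** the fingertips read 40 mm high, against the expected pad height of 33 mm. The lever may therefore rest slightly above its buffer, though the lip is still clear of the 104 mm limit.
- **Other things on the table:** I did not measure them again. The last picture shows the jar, loupe, oilcup, tin and driver apparently where they were. The arm hid the ring there, and the mug was only partly in view.

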